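Drop the flip stop and seat the cheese for portioning

TASK

Set the slicing board up for cutting a portion: flip the steel stop flag on the back fence all the way down into the path, then slide the block of cheese along the board until it lies flat along the back fence and its pale cut face is pressed firmly home on the white nose of the flag's adjusting screw. Hold that firm push for about a second (about 1 kg bearing on the nose, on top of what it takes to slide the cheese), but feel for it: the stop is only hand-clamped on its rail, and a push much beyond 1.5 kg makes it creep and spoils the portion width. Then let go, leaving the cheese touching fence and nose, the flag down, the stop exactly where it was set and everything else on the worktop undisturbed.

Things in the scene. Friction and masses are not known exactly. Their poses are not given: they have to be found in the camera images.
- board: Wooden slicing board, 150 (x) x 360 (y) mm, fixed. Origin: centre of its underside on the worktop, z up; top surface at z = 22 mm. Back fence along y: front face at x = +50 mm, 18 mm thick, top z = 62 mm, with an 8 mm aluminium rail on it (to z = 70). Dark knife slot across the board at y = +20 mm. The cheese travels towards +y.
- stop: Black carriage of the flip stop, 24 mm along y, on the fence's rail. Origin on the rail's top (board x = 62, z = 70 mm), top 26 mm above; axes as the board's. A clamp knob behind reaches board x = 96 mm, z 54 to 74. Friction-clamped: pushed along y with over about 16 N it slides. The flag's hinge axis runs along y through (-2, any, +14) mm of this frame.
- flag (a joint): Steel flag's angle about its hinge, rad: 0 = fully down on its end stop, in the path; grows as it lifts up and back over the fence (max 2.1); starts at 1.5 to 2.0. Stiff hinge, stays where left; 0.25 N m (3.5 N at the tab) moves it. Down, it is a plate 7 mm thick along y, at board x = -4 to +42, z = 26 to 76 mm; a push along y does not turn it.
- flag_tab (a point): Middle of the pushing side of the flag's red thumb tab (28 mm radial x 26 mm along y x 6 mm thick), 73 mm from the hinge axis. Flag down: this side faces up, at board x = -13, z = 76 mm; flag up: it faces +x of the board, away from the robot. Axes turn with the flag: z out of the pushing side, -x away from the hinge.
- flag_face (a point): Centre of the flag plate's side that faces -y of the board (y axis always parallel to the board's y). The adjusting screw passes through here: its white nose, 12 mm in diameter, stands out 4 to 16 mm from this point towards -y and meets the cut face at mid height. Set by hand, locked by its thread; how far it stands out is not measured. screw_c0 is the nose's centre, 3 mm behind its tip.
- cheese: Block of hard cheese in red wax, 60 (x) x 110 (y) x 55 (z) mm, 0.3 to 0.5 kg, loose on the board; sliding it takes 2 to 4 N, more if it is also pressed down. Origin: centre of its underside. Its +y end is the pale cut face. Seated on the fence its origin is at board x = +20 mm.
- cut_face (a point): Centre of the cheese's pale cut face (55 mm along +y from the cheese's origin, 27.5 mm up); axes as the cheese's.
- garlic: Garlic bulb, 60 mm, loose, origin under its centre.
- mill: Dark wooden pepper mill, 58 mm wide, 220 mm tall, loose, origin under its centre.
- lemon: Lemon, 78 x 55 x 56 mm, loose, origin under its centre.

How it is judged:
By the outcome, as a careful person would: the job done as asked, in the order asked, and still so for the second after the job is handed in, with the robot touching nothing.
It also fails if it takes over 72 s, if anything falls off the work surface, if the arm or the gripper's body presses on something with over 40 N, if the wrist force passes 120 N, or if a joint passes its speed limit or range.

ROBOT

A 6-joint arm with a two-finger parallel gripper is mounted at the origin on a cart in front of the work surface, level with it; the furniture and walls round the work are solid. World frame = base frame: x ahead of the robot, y to its left, z up, the work surface at z = 0. Lengths are in m, angles in degrees, forces in N, time in s.
With the tool pointing down it reaches from about 0.25 to 0.725 m from the base axis. Payload 9.7 kg.
Tool frame: the origin (TCP) lies between the finger pads; the fingertips stand 25 mm ahead of it and the grasp point (between the pads) lies 6 mm ahead of it; z points along the fingers, y is the line along which they close (so a half turn about z gives the same grasp; the last joint's range is limited). The gripper opens to 85 mm and grips with 20 to 120 N. Pads are 22 mm wide; open, the fingers measure 114 mm over their backs; the gripper's body (76 mm by 85 mm) begins 54 mm behind the grasp point. The pads swing forward as they close: fully open they stand 13 mm farther back than shut.
Start: joints at [-69.729, 4.979, 10.078, 95.1, 0, 90], TCP at [0.191, -0.516, 0.256] pointing down, gripper open.
Joint ranges: [-179.16, 179.16], [-48.56, 103.87], [-65.8, 70.77], [-126.05, 130.52], [-82.76, 87.17], [-180, 180]. Speed limits (degrees/s): [127.2, 127.2, 147.25, 180, 180, 180].

INTERFACE

Orientations are given as [roll, pitch, yaw] about the fixed x, y, z axes, in that order (R = Rz(yaw) Ry(pitch) Rx(roll)).
In Python, from workcell import bot gives the robot as it stands. The module is installed in compiled form; this text tells all that it offers.
- The arm moves only by the shell command python3 -m pendant 'ROWS' [FORCE]. ROWS is rows parted by semicolons, their numbers by spaces, 1 to 5 of them, each of 5 numbers: dx, dy, dz in m, then a turn about the tool's z in degrees, then the finger opening in m; each row is the pose to reach, as a shift and turn from the pose commanded when the command began, along the tool's axes at that moment; what a row does not reach only later rows make up. A row lasts 1/12 s, in which the tool goes at most 0.0417 m and 7.16 degrees, less where a joint would pass 70% of its speed; a pose out of reach is approached as far as the arm can. The fingers move at their own pace and stop on an object; FORCE is the grip in N (left out, the last holds). Time passes only in rows, so rows that do not move let the fingers close. It prints the time, the measured TCP pose, the force, the opening and the grip force at its end.
- bot.get_obs(): the state, without advancing time (a new reading comes with each control period).
- bot.camera(name): name is "scene" or "top"; returns the picture (480x640x3 uint8, blue, green, red); there is no depth.
- bot.camera_info(name): a dict with "mtx" (3x3 intrinsics, pixels), "extrinsics" (4x4, takes a point from camera to world coordinates). Camera axes: x right, y down, z forward; pixel columns grow to the right and rows downward; lengths in m; the calibration is good to about 2 mm. A picture is of the moment at which its call begins. camera_info takes no time and is no camera call.
- bot.job_done(): hands the job in; it is judged then, once.
The state is a dict: "time": time; "q": joint angles; "qd": joint speeds; "joint_efforts": joint torques, N m; "ee_pos": TCP position; "tcp_rot": TCP orientation; "wrist_force": force on the tool from outside, world axes, zero at the start; "torque": the same for the moment, N m; "opening": finger opening in m; "grasp_force": force on a finger pad.
Only numpy, scipy, OpenCV 4.12 (cv2) and the standard library are available. Lean on these libraries where they do the work, as an engineer would, in place of code of your own. Each camera call takes 0.05 s, during which the arm holds its last target. There are 200 camera calls.

## Working session

There is one attempt and no reset: what is moved stays moved. The work goes in short steps, Python scripts to look and compute and a shell command to move; the robot and the scene stay as the last step left them, time stands still between calls to the robot, and variables do not carry over. Pictures are saved under pics/ and viewed, at most 10 in all, crops included, and the job is handed in when it is done.

```bash
mkdir -p pics
python3 - <<'E'
from workcell import bot
import cv2
for n in("scene","top"):
    cv2.imwrite(f"pics/{n}0.png",bot.camera(n)); i=bot.camera_info(n); print(n,i["mtx"].round(1).tolist(),i["extrinsics"].round(3).tolist())
o=bot.get_obs();print({k:(v if isinstance(v,float) else [round(float(x),3) for x in __import__('numpy').ravel(v)]) for k,v in o.items()})
E
```

```text
scene [[552.9, 0.0, 317.9], [0.0, 552.9, 243.2], [0.0, 0.0, 1.0]] [[-0.61, -0.586, 0.534, -0.02], [-0.793, 0.462, -0.398, 0.598], [-0.013, -0.666, -0.746, 0.94], [0.0, 0.0, 0.0, 1.0]]
top [[472.1, 0.0, 324.6], [0.0, 472.1, 235.4], [0.0, 0.0, 1.0]] [[0.013, -0.995, 0.099, 0.502], [-1.0, -0.016, -0.021, 0.14], [0.023, -0.098, -0.995, 1.074], [0.0, 0.0, 0.0, 1.0]]
{'time': 0.1, 'q': [-69.73, 5.009, 10.039, 95.1, 0.001, 90.001], 'qd': [-0.11, -0.033, 0.129, -0.045, 0.006, -0.057], 'joint_efforts': [0.001, -52.156, 46.565, 0.016, 0.0, -0.0], 'ee_pos': [0.19, -0.516, 0.256], 'tcp_rot': [-179.93, -0.001, 20.269], 'wrist_force': [-0.791, 0.172, -1.002], 'torque': [-0.065, 0.007, 0.003], 'grasp_force': 0.0, 'opening': 0.08570038566284457}
```

View pics/scene0.png

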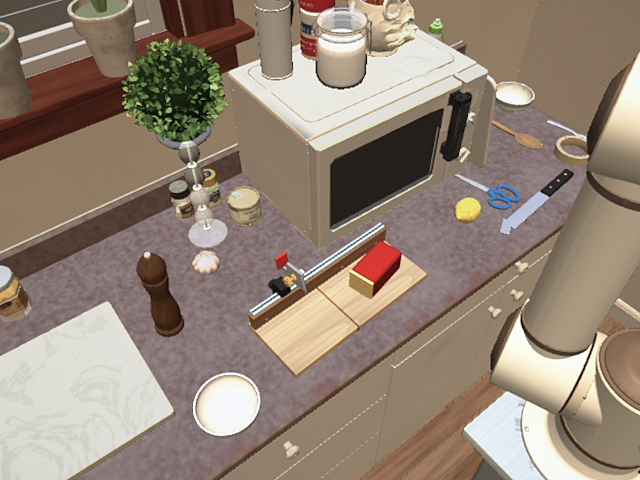

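View pics/top0.png

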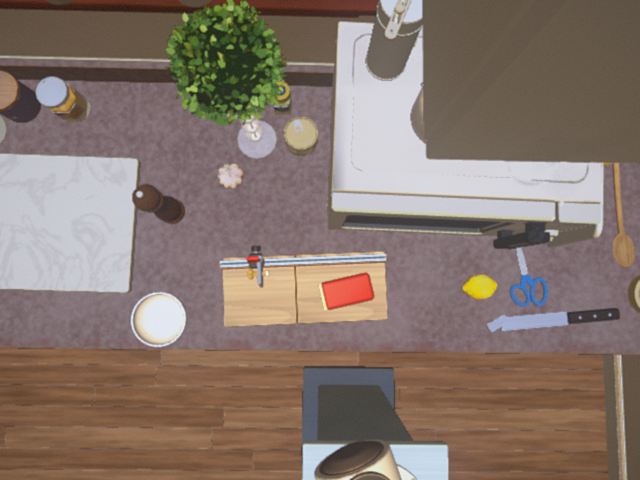

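The top view shows the board at (222-387, 253-326), its fence on the far side, the cheese at (347,292) and the red tab at (254,259). In the scene view the flag is raised at (285,265) and the cheese is at (375,268). The microwave stands close behind the fence. I'll measure next.

```bash
cat > h.py <<'E'
from workcell import bot
import numpy as np, cv2
def ray(n,p):
    i=bot.camera_info(n);E=i["extrinsics"];d=E[:3,:3]@np.linalg.inv(i["mtx"])@np.array([p[0],p[1],1.]);return E[:3,3],d/np.linalg.norm(d)
def onz(n,p,z):
    o,d=ray(n,p);return o+d*(z-o[2])/d[2]
def tri(pa,pb,a="scene",b="top"):
    o1,d1=ray(a,pa);o2,d2=ray(b,pb)
    s,t=np.linalg.lstsq(np.stack([d1,-d2],1),o2-o1,rcond=None)[0];A=o1+s*d1;B=o2+t*d2
    return (A+B)/2,np.linalg.norm(A-B)
def red(im):
    h=cv2.cvtColor(im,cv2.COLOR_BGR2HSV);return (((h[...,0]<6)|(h[...,0]>174))&(h[...,1]>190)&(h[...,2]>110)).astype(np.uint8)
def blobs(m,amin=20):
    n,l,s,c=cv2.connectedComponentsWithStats(m);return [(s[k].tolist(),c[k].round(1).tolist(),(l==k).astype(np.uint8)) for k in range(1,n) if s[k,4]>=amin]
E
python3 - <<'E'
from h import *
for n,(x,y,w,h) in dict(scene=(235,215,200,150),top=(215,225,180,115)).items():
    im=cv2.imread(f"pics/{n}0.png")
    cv2.imwrite(f"pics/{n}0c.png",cv2.resize(im[y:y+h,x:x+w],None,fx=4,fy=4,interpolation=cv2.INTER_CUBIC))
    hs=cv2.cvtColor(im,cv2.COLOR_BGR2HSV)
    for s,c,m in blobs(red(im)):
        if x<c[0]<x+w and y<c[1]<y+h: print(n,s,c,cv2.minAreaRect(cv2.findContours(m,0,2)[0][0]))
E
```

```text
scene [353, 241, 48, 43, 1049] [377.1, 261.3] ((377.0142517089844, 261.4132995605469), (26.123043060302734, 43.960792541503906), 43.02506637573242)
scene [275, 253, 13, 16, 111] [281.3, 260.7] ((281.5000305175781, 260.5000305175781), (11.180338859558105, 12.969194412231445), 63.43495178222656)
top [247, 257, 12, 4, 22] [252.8, 259.0] ((252.54269409179688, 258.8841247558594), (2.981651544570923, 10.822290420532227), 83.6598129272461)
top [323, 274, 50, 35, 189] [354.9, 291.2] ((347.8089904785156, 290.5055847167969), (26.083703994750977, 46.0212516784668), 77.00537872314453)
```

View pics/scene0c.png

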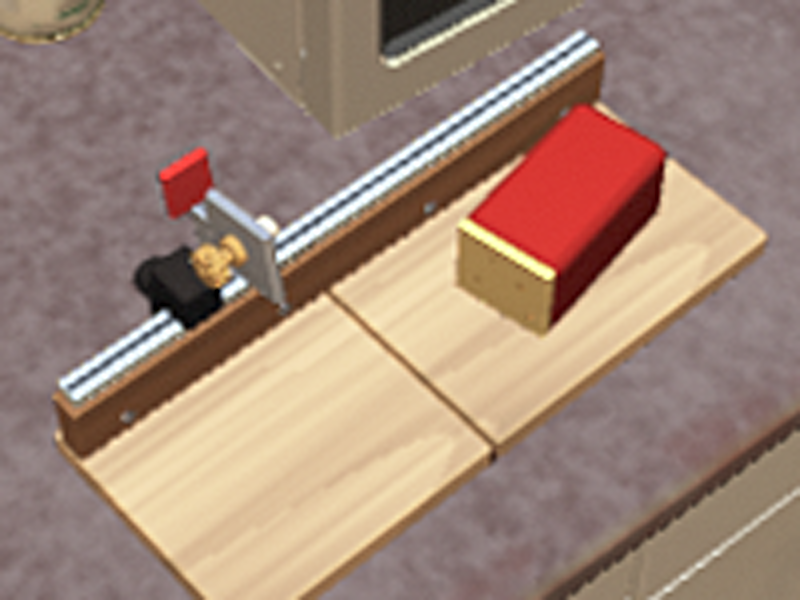

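View pics/top0c.png

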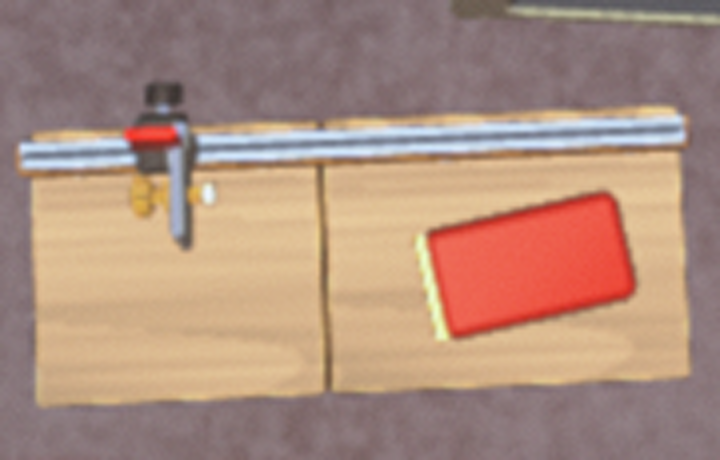

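The crops show the rail ends, slot, nose (top image 267,273; scene 302,271), tab and cheese corners clearly, and the flag is raised. I'll triangulate from these.

Run:
```python
from h import *
np.set_printoptions(precision=4,suppress=True)
T=lambda x,y:(215+x/4,225+y/4); S=lambda x,y:(235+x/4,215+y/4)
for nm,s,t in [("railL",(70,388),(20,156)),("railR",(590,40),(686,130)),("slotback",(330,293),(320,165)),("slotfront",(492,453),(328,390)),("rightfrontcorner",(766,236),(690,376)),
 ("nose",(267,226),(208,193)),("tab",(185,183),(151,135)),("ch cut back top",(462,222),(418,236)),("ch cut front top",(555,275),(438,340)),("ch far back",(583,106),(612,195)),("ch far front",(664,153),(634,297)),("knob",(150,285),(163,95)),("carr",(185,270),(150,155))]:
    print(nm,*tri(S(*s),T(*t)))
L,_=tri(S(70,388),T(20,156));R,_=tri(S(590,40),T(686,130))
u=(L-R);u[2]=0;print("len",np.linalg.norm(u));u/=np.linalg.norm(u);print("yaw of board",np.degrees(np.arctan2(-u[0],u[1])))
v=np.array([u[1],-u[0],0]) # board x
O=(L+R)/2-0.059*v;O[2]=0;print("origin fr rail",O)
print("flag nose in board")
for nm,p in [("fc1",onz("top",T(38,405),.022)),("fc2",onz("top",T(690,376),.022)),("slotf",onz("top",T(328,388),.022)),("slotb",onz("top",T(320,165),.022))]+[("cheese%d"%i,onz("top",T(*p),.077)) for i,p in enumerate([(418,235),(440,340),(615,190),(638,298)])]+[("nose",tri(S(267,226),T(208,193))[0]),("tab",tri(S(185,183),T(151,135))[0])]:
    print(nm,p,"board",(p-O)@v,(p-O)@u,p[2])
```

```text
railL [0.5373 0.3384 0.0732] 0.0006973312128951146
railR [ 0.5577 -0.0132  0.0669] 0.00425447936933111
slotback [0.537  0.1832 0.021 ] 0.0022510983466941504
slotfront [0.4134 0.1769 0.0143] 0.003235498078254946
rightfrontcorner [ 0.4243 -0.0226  0.0205] 0.004292022298584301
nose [0.5184 0.2334 0.1333] 0.0012714459802923002
tab [0.5456 0.2592 0.1581] 0.0014291292032594556
ch cut back top [0.4986 0.1286 0.0754] 0.001826288462662436
ch cut front top [0.444  0.1165 0.0782] 0.0004998948139145607
ch far back [0.5217 0.0261 0.0717] 0.00213948224216843
ch far front [0.4692 0.0156 0.0742] 0.004979575983949653
knob [0.5727 0.2673 0.059 ] 0.0042246522899905695
carr [0.5385 0.267  0.1059] 0.003388011907805362
len 0.35216378403805065
yaw of board 3.3096297066842015
origin fr rail [0.4886 0.1592 0.    ]
flag nose in board
fc1 [0.4031 0.3337 0.022 ] board -0.07527446469523089 0.17914245132716686 0.02200000000000002
fc2 [ 0.4229 -0.0239  0.022 ] board -0.07614721246102045 -0.17905374171352903 0.02200000000000002
slotf [0.4141 0.1755 0.022 ] board -0.07343987630851093 0.020550379378875074 0.02200000000000002
slotb [0.5363 0.1823 0.022 ] board 0.04893300210670055 0.020258414610187278 0.02200000000000002
cheese0 [0.4985 0.1279 0.077 ] board 0.008089887169116914 -0.03180639190779988 0.07699999999999996
cheese1 [0.4441 0.1157 0.077 ] board -0.04693906942644212 -0.040923363654850504 0.07699999999999996
cheese2 [0.5235 0.0243 0.077 ] board 0.027061728622885965 -0.13666633846728055 0.07699999999999996
cheese3 [0.4672 0.012  0.077 ] board -0.029906102935451866 -0.14572290779214478 0.07699999999999996
nose [0.5184 0.2334 0.1333] board 0.03405918108515581 0.07233344587906487 0.13327817324766106
tab [0.5456 0.2592 0.1581] board 0.06269026168101832 0.09652042252540304 0.15809289190752235
```

```bash
cat >> h.py <<'E'
from scipy.spatial.transform import Rotation as Ro
O=np.array([.4886,.1592,0]);BY=3.31;B=Ro.from_euler('z',BY,degrees=True).as_matrix()
def st(*targets):
    "state in board frame and shifts in tool axes to TCP targets given in board frame"
    o=bot.get_obs();R=Ro.from_euler('xyz',o["tcp_rot"],degrees=True).as_matrix();p=np.array(o["ee_pos"])
    print("t %.2f"%o["time"],"tcp board",(B.T@(p-O)).round(4),"rpy",np.round(o["tcp_rot"],2),"F board",(B.T@o["wrist_force"]).round(2),"open %.4f"%o["opening"],"turn",round(o["tcp_rot"][2]-BY,2))
    for t in targets: print("  to",t,"tool shift",(R.T@(O+B@np.array(t)-p)).round(4))
E
python3 -m pendant '0.49 -0.58 0 17 0;0.49 -0.58 0 17 0;0.49 -0.58 0 17 0;0.49 -0.58 0 17 0;0.49 -0.58 0 17 0' 30
python3 -c "
from h import *
st([0,0,.256],[.098,.0985,.256])"
```

```text
time: 0.52
ee_pos: [0.2615, -0.3182, 0.2558]
tcp_rot: [-180.0, 0.0, 3.2]
wrist_force: [1.8, -0.1, -0.0]
opening: 0.0257
grasp_force: 0.0
t 0.52 tcp board [-0.2543 -0.4635  0.2558] rpy [-1.7997e+02  1.0000e-02  3.2000e+00] F board [ 1.79 -0.23 -0.03] open 0.0257 turn -0.11
  to [0, 0, 0.256] tool shift [ 0.2534 -0.464  -0.    ]
  to [0.098, 0.0985, 0.256] tool shift [ 0.3513 -0.5627  0.    ]
```

```bash
python3 -m pendant '0.2 -0.46 0 0 0;0.2 -0.46 0 0 0;0.2 -0.46 0 0 0;0.2 -0.46 0 0 0;0.2 -0.46 0 0 0' >/dev/null
python3 -m pendant '0.12 -0.26 0 0 0;0.12 -0.26 0 0 0;0.12 -0.26 0 0 0;0.12 -0.26 0 0 0;0.12 -0.26 0 0 0'
python3 -c "
from h import *
st([.098,.0985,.23],[.098,.0985,.17])"
```

```text
time: 1.35
ee_pos: [0.4117, 0.0435, 0.2562]
tcp_rot: [-178.9, 0.0, 5.6]
wrist_force: [-0.6, -1.1, 0.5]
opening: 0.0003
grasp_force: 0.0
t 1.35 tcp board [-0.0834 -0.1111  0.2562] rpy [-178.9     0.      5.55] F board [-0.67 -1.06  0.54] open 0.0003 turn 2.24
  to [0.098, 0.0985, 0.23] tool shift [ 0.1895 -0.2018  0.0301]
  to [0.098, 0.0985, 0.17] tool shift [ 0.1895 -0.2007  0.0901]
```

```bash
python3 -m pendant '0.05 -0.2 0 0 0;0.05 -0.2 0 0 0;0.05 -0.2 0 0 0;0.05 -0.2 0 0 0;0.05 -0.2 0 0 0' >/dev/null
python3 -m pendant '0 0 0 0 0'
python3 -c "
from h import *
st([.098,.0985,.25],[.098,.0985,.17])"
```

```text
time: 1.85
ee_pos: [0.4511, 0.0734, 0.2587]
tcp_rot: [-177.3, 0.1, 7.7]
wrist_force: [1.2, 1.2, -0.2]
opening: 0.0003
grasp_force: 0.0
t 1.85 tcp board [-0.0423 -0.0835  0.2587] rpy [-1.7727e+02  7.0000e-02  7.7500e+00] F board [ 1.24  1.17 -0.2 ] open 0.0003 turn 4.44
  to [0.098, 0.0985, 0.25] tool shift [ 0.154  -0.17    0.0167]
  to [0.098, 0.0985, 0.17] tool shift [ 0.1541 -0.1662  0.0966]
```

```bash
python3 -c "
from h import *
o=bot.get_obs();print(np.round(o['q'],1),np.round(o['qd'],1))"; python3 -m pendant '0.02 -0.04 0 0 0;0.02 -0.04 0 0 0'; python3 -c "
from h import *
o=bot.get_obs();print(np.round(o['q'],1))"
```

```text
[  7.7  -7.6  -2.   95.6   2.7 179.9] [-0.2 -1.3 -1.   0.7 -0.  -0. ]
time: 2.02
ee_pos: [0.4697, 0.0951, 0.2607]
tcp_rot: [-176.3, 0.0, 9.5]
wrist_force: [0.4, -0.3, 0.7]
opening: -0.0001
grasp_force: 0.0
[  9.4  -4.6   0.9  95.5   3.7 179.9]
```

```bash
R='0 0 0 -34 0;0 0 0 -34 0;0 0 0 -34 0;0 0 0 -34 0;0 0 0 -34 0'
python3 -m pendant '0 0 0 -36 0;0 0 0 -36 0;0 0 0 -36 0;0 0 0 -36 0;0 0 0 -36 0' >/dev/null
python3 -m pendant '0 0 0 -36 0;0 0 0 -36 0;0 0 0 -36 0;0 0 0 -36 0;0 0 0 -36 0' 
python3 -c "
from h import *
st([.098,.0985,.25],[.098,.0985,.17])
o=bot.get_obs();print(np.round(o['q'],1))"
```

```text
time: 2.85
ee_pos: [0.468, 0.0937, 0.261]
tcp_rot: [-178.8, -3.4, 81.3]
wrist_force: [-0.5, -0.3, 0.5]
opening: 0.0001
grasp_force: 0.0
t 2.85 tcp board [-0.0243 -0.0642  0.261 ] rpy [-178.81   -3.45   81.33] F board [-0.47 -0.24  0.48] open 0.0001 turn 78.02
  to [0.098, 0.0985, 0.25] tool shift [0.1835 0.0863 0.0203]
  to [0.098, 0.0985, 0.17] tool shift [0.1787 0.088  0.1001]
[  9.3  -4.8   0.7  95.6   3.6 108. ]
```

```bash
python3 -m pendant '0.18 0 0.01 -12 0;0.18 0 0.01 -12 0;0.18 0 0.01 -12 0;0.18 0 0.01 -12 0;0.18 0 0.01 -12 0' 
python3 -c "
from h import *
st([.102,.0985,.25],[.102,.0985,.172])
o=bot.get_obs();print(np.round(o['q'],1))"
```

```text
time: 3.27
ee_pos: [0.4963, 0.276, 0.2611]
tcp_rot: [-179.5, -3.7, 93.1]
wrist_force: [0.4, 0.9, -0.1]
opening: 0.0005
grasp_force: 0.0
t 3.27 tcp board [0.0144 0.1162 0.2611] rpy [-179.51   -3.67   93.15] F board [ 0.47  0.86 -0.1 ] open 0.0005 turn 89.84
  to [0.102, 0.0985, 0.25] tool shift [-0.0181  0.0877  0.0092]
  to [0.102, 0.0985, 0.172] tool shift [-0.0231  0.0884  0.087 ]
[ 27.5   6.5  12.2  94.6   3.5 114.3]
```

```bash
python3 -m pendant '-0.02 0.088 0.01 0 0;-0.02 0.088 0.01 0 0;-0.02 0.088 0.01 0 0' 
python3 -m pendant '-0.004 0 0.04 0 0;-0.004 0 0.077 0 0;-0.004 0 0.077 0 0'
python3 - <<'E'
from h import *
st([.06,.098,.168],[.045,.098,.165])
for n,(x,y,w,h) in dict(scene=(235,180,200,150)).items():
    im=bot.camera(n)
    cv2.imwrite(f"pics/{n}1c.png",cv2.resize(im[y:y+h,x:x+w],None,fx=4,fy=4))
E
```

```text
time: 3.52
ee_pos: [0.5888, 0.2564, 0.246]
tcp_rot: [-179.4, -3.5, 93.0]
wrist_force: [0.4, -0.1, -0.3]
opening: -0.0001
grasp_force: 0.0
time: 3.77
ee_pos: [0.5815, 0.2567, 0.1641]
tcp_rot: [-178.8, -3.4, 92.9]
wrist_force: [-0.6, 0.2, -1.7]
opening: 0.0
grasp_force: 0.0
t 3.77 tcp board [0.0984 0.0919 0.1641] rpy [-178.85   -3.38   92.94] F board [-0.56  0.27 -1.73] open 0.0000 turn 89.63
  to [0.06, 0.098, 0.168] tool shift [ 0.006  -0.0385 -0.0028]
  to [0.045, 0.098, 0.165] tool shift [ 0.0058 -0.0534  0.0005]
```

View pics/scene1c.png

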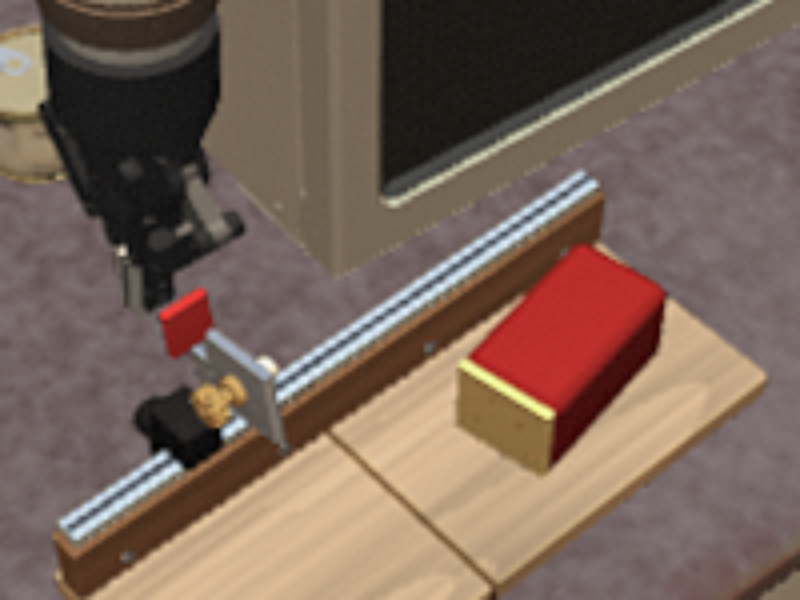

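```bash
python3 -m pendant '0.006 -0.015 -0.005 0 0;0.006 -0.03 -0.009 0 0;0.006 -0.045 -0.01 0 0;0.006 -0.058 -0.009 0 0'
python3 - <<'E'
from h import *
st([.018,.0975,.156],[.004,.0975,.130],[.0015,.0975,.101])
E
```

```text
time: 4.15
ee_pos: [0.5269, 0.2613, 0.1873]
tcp_rot: [-179.9, -3.8, 93.1]
wrist_force: [4.3, 0.5, -1.3]
opening: 0.0
grasp_force: 1.7
t 4.15 tcp board [0.0441 0.0997 0.1873] rpy [-179.86   -3.75   93.07] F board [ 4.32  0.3  -1.32] open 0.0000 turn 89.76
  to [0.018, 0.0975, 0.156] tool shift [-0.0043 -0.026   0.0312]
  to [0.004, 0.0975, 0.13] tool shift [-0.0061 -0.04    0.0572]
  to [0.0015, 0.0975, 0.101] tool shift [-0.008  -0.0424  0.0861]
```

```bash
python3 -m pendant '-0.002 -0.01 0.012 0 0;-0.003 -0.026 0.026 0 0;-0.004 -0.034 0.036 0 0;-0.005 -0.04 0.048 0 0;-0.006 -0.042 0.058 0 0'
python3 - <<'E'
from h import *
st([.0015,.0975,.101],[.0015,.0975,.099])
E
```

```text
time: 4.57
ee_pos: [0.4845, 0.2571, 0.1286]
tcp_rot: [-179.8, -3.8, 93.1]
wrist_force: [-0.0, 0.2, 3.5]
opening: 0.0001
grasp_force: 1.6
t 4.57 tcp board [0.0016 0.0979 0.1286] rpy [-179.82   -3.78   93.09] F board [-0.04  0.2   3.53] open 0.0001 turn 89.78
  to [0.0015, 0.0975, 0.101] tool shift [-0.0022  0.      0.0275]
  to [0.0015, 0.0975, 0.099] tool shift [-0.0024  0.      0.0295]
```

```bash
python3 -m pendant '0 0 0.01 0 0;-0.001 0 0.02 0 0;-0.001 0 0.026 0 0;-0.001 0 0.026 0 0' 
python3 -m pendant '0 0 0.002 0 0;0 0 0.002 0 0' 
python3 -m pendant '0 0 0.002 0 0;0 0 0.002 0 0'
```

```text
time: 4.9
ee_pos: [0.4848, 0.2576, 0.0999]
tcp_rot: [-179.7, -3.7, 93.1]
wrist_force: [-3.4, -2.4, 16.9]
opening: -0.0
grasp_force: 7.8
time: 5.07
ee_pos: [0.4848, 0.2576, 0.0994]
tcp_rot: [-179.7, -3.7, 93.1]
wrist_force: [-5.8, -5.0, 23.0]
opening: 0.0
grasp_force: 11.8
time: 5.23
ee_pos: [0.4849, 0.2578, 0.0987]
tcp_rot: [-179.7, -3.7, 93.1]
wrist_force: [-10.1, -6.7, 33.9]
opening: 0.0001
grasp_force: 16.6
```

```bash
python3 -m pendant '0 0 -0.04 0 0;0 0 -0.08 0 0;0 0 -0.1 0 0;-0.04 -0.02 -0.1 -7 0.03;-0.08 -0.04 -0.1 -14 0.06' >/dev/null
python3 -m pendant '-0.08 -0.04 0 -36 0.06;-0.08 -0.04 0 -36 0.06;-0.08 -0.04 0 -36 0.06;-0.08 -0.04 0 -36 0.06;-0.08 -0.04 0 -36 0.06'
python3 -m pendant '0 0 0 -40 0.06;0 0 0 -40 0.06;0 0 0 -40 0.06;0 0 0 -40 0.06;0 0 0 -40 0.06'
python3 - <<'E'
from h import *
st([-.085,-.092,.2],[-.085,-.092,.06])
E
```

```text
time: 6.07
ee_pos: [0.437, 0.0856, 0.1843]
tcp_rot: [177.6, -2.8, 141.5]
wrist_force: [0.8, -0.1, -0.5]
opening: 0.0604
grasp_force: 0.0
time: 6.48
ee_pos: [0.4371, 0.0867, 0.1842]
tcp_rot: [176.4, -0.9, 177.5]
wrist_force: [-0.0, 0.1, -0.8]
opening: 0.0599
grasp_force: 0.0
t 6.48 tcp board [-0.0556 -0.0694  0.1842] rpy [176.44  -0.88 177.45] F board [-0.    0.09 -0.79] open 0.0599 turn 174.14
  to [-0.085, -0.092, 0.2] tool shift [ 0.0272 -0.0245 -0.017 ]
  to [-0.085, -0.092, 0.06] tool shift [ 0.0251 -0.0332  0.1227]
```

```bash
python3 -m pendant '0.027 -0.025 0.03 -6 0.06;0.027 -0.025 0.03 -6 0.06;0.027 -0.025 0.03 -6 0.06'
python3 - <<'E'
from h import *
st([-.08,-.092,.06],[-.0,-.092,.06])
a=bot.camera("scene");b=bot.camera("top");cv2.imwrite("pics/s2.png",a);cv2.imwrite("pics/t2.png",b)
z=lambda im,x,y,w,h:cv2.resize(im[y:y+h,x:x+w],None,fx=4,fy=4,interpolation=cv2.INTER_CUBIC)
cv2.imwrite("pics/m2.png",np.vstack([z(a,240,215,190,85),z(b,215,240,190,60)]))
E
```

```text
time: 6.73
ee_pos: [0.4064, 0.0644, 0.1511]
tcp_rot: [176.4, -0.7, -177.0]
wrist_force: [0.2, -0.7, 1.0]
opening: 0.0599
grasp_force: 0.0
t 6.73 tcp board [-0.0875 -0.0899  0.1511] rpy [ 176.39   -0.74 -177.  ] F board [ 0.11 -0.66  0.95] open 0.0599 turn -180.31
  to [-0.08, -0.092, 0.06] tool shift [-0.0087 -0.0078  0.0907]
  to [-0.0, -0.092, 0.06] tool shift [-0.0887 -0.0073  0.0897]
```

View pics/m2.png

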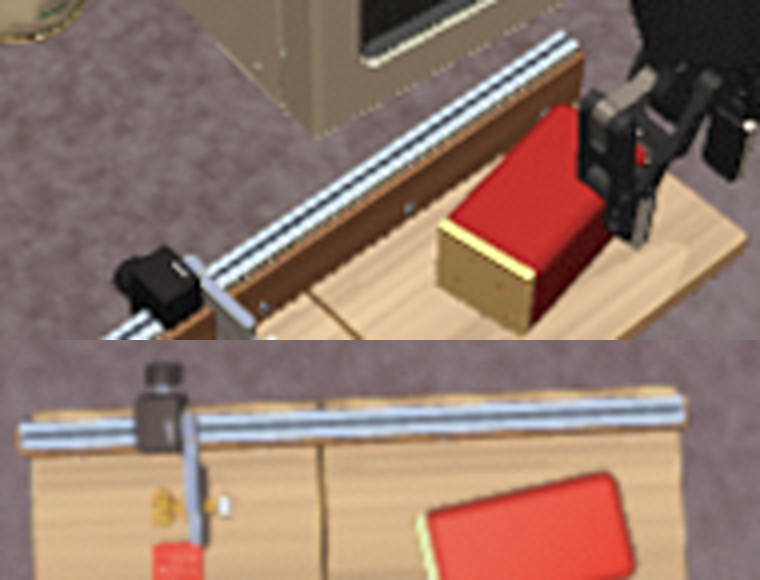

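The flag is down: in the top crop the tab is at (180,560) and the nose at (225,506). The carriage hasn't moved. Next I'll push the cheese onto the fence with two fingers.

```bash
python3 -c "
from h import *
O_=onz('top',(272.7,281.5),.0495);print(B.T@(O_-O))"
python3 -m pendant '0 -0.004 0.03 0 0.06;0 -0.007 0.06 0 0.06;0 -0.008 0.088 0 0.06;0 -0.008 0.09 0 0.06'
python3 -m pendant '-0.008 0 0 0 0.06;-0.016 0 0 0 0.06;-0.024 0 0 0 0.06;-0.032 0 0 0 0.06;-0.04 0 0 0 0.06'
python3 - <<'E'
from h import *
st([-.021,-.092,.06])
E
```

```text
[0.01728368 0.06842237 0.0495    ]
time: 7.17
ee_pos: [0.4066, 0.0631, 0.0598]
tcp_rot: [176.4, -0.7, -176.9]
wrist_force: [-0.5, 0.4, -0.8]
opening: 0.0603
grasp_force: 0.0
time: 7.58
ee_pos: [0.4491, 0.0654, 0.064]
tcp_rot: [176.3, -0.4, -176.9]
wrist_force: [-2.6, 1.1, 1.8]
opening: 0.0601
grasp_force: 1.5
t 7.58 tcp board [-0.0449 -0.0913  0.064 ] rpy [ 176.33   -0.42 -176.89] F board [-2.55  1.22  1.83] open 0.0601 turn -180.2
  to [-0.021, -0.092, 0.06] tool shift [-0.0239 -0.0008  0.0037]
```

```bash
python3 -m pendant '-0.006 0 0.002 0 0.06;-0.012 0 0.002 0 0.06;-0.016 0 0.002 0 0.06;-0.019 0 0.002 0 0.06;-0.019 0 0.002 0 0.06'
python3 - <<'E'
from h import *
st([-.021,-.092,.06])
E
```

```text
time: 8.0
ee_pos: [0.4672, 0.0663, 0.0607]
tcp_rot: [176.4, -0.4, -176.9]
wrist_force: [0.4, -0.1, 1.3]
opening: 0.0601
grasp_force: 0.0
t 8.00 tcp board [-0.0268 -0.0916  0.0607] rpy [ 176.37   -0.45 -176.9 ] F board [ 0.35 -0.11  1.29] open 0.0601 turn -180.21
  to [-0.021, -0.092, 0.06] tool shift [-0.0058 -0.0005  0.0006]
```

```bash
python3 -m pendant '-0.002 0 0 0 0.06;-0.004 0 0 0 0.06'
python3 -m pendant '-0.001 0 0 0 0.06;-0.002 0 0 0 0.06'
python3 -m pendant '-0.001 0 0 0 0.06;-0.002 0 0 0 0.06'
```

```text
time: 8.17
ee_pos: [0.4703, 0.0665, 0.0606]
tcp_rot: [176.4, -0.5, -176.9]
wrist_force: [-3.8, -0.8, 3.0]
opening: 0.06
grasp_force: 2.2
time: 8.33
ee_pos: [0.4724, 0.0666, 0.0606]
tcp_rot: [176.4, -0.5, -176.9]
wrist_force: [-5.6, 0.4, 4.3]
opening: 0.0598
grasp_force: 2.3
time: 8.5
ee_pos: [0.4727, 0.0665, 0.0606]
tcp_rot: [176.4, -0.7, -176.9]
wrist_force: [-20.8, -3.1, 15.1]
opening: 0.0602
grasp_force: 10.5
```

```bash
python3 -m pendant '0.01 0 0 0 0.06;0.03 0 0 0 0.06;0.03 0.0 -0.04 0 0;0.03 0 -0.08 0 0;0.03 0.02 -0.1 0 0'
python3 - <<'E'
from h import *
print("microwave base corner",onz("scene",(240+320/4,215+135/4),0))
st([-.02,-.187,.16],[.018,-.187,.16],[.018,-.187,.067])
E
```

```text
time: 8.92
ee_pos: [0.4453, 0.0773, 0.1654]
tcp_rot: [176.4, -0.2, -177.0]
wrist_force: [1.8, 1.0, 0.5]
opening: 0.0243
grasp_force: 0.0
microwave base corner [0.63547369 0.10216698 0.        ]
t 8.92 tcp board [-0.0479 -0.0793  0.1654] rpy [ 176.38   -0.24 -177.02] F board [1.84 0.85 0.52] open 0.0243 turn -180.33
  to [-0.02, -0.187, 0.16] tool shift [-0.0286 -0.1076 -0.0015]
  to [0.018, -0.187, 0.16] tool shift [-0.0666 -0.1074 -0.0016]
  to [0.018, -0.187, 0.067] tool shift [-0.067  -0.1133  0.0912]
```

```bash
python3 -m pendant '-0.02 -0.04 0 0 0;-0.04 -0.08 0 0 0;-0.067 -0.108 0 0 0;-0.067 -0.108 0 0 0;-0.067 -0.108 0 0 0'
python3 - <<'E'
from h import *
st([.018,-.187,.067])
a=bot.camera("scene");b=bot.camera("top");cv2.imwrite("pics/s3.png",a);cv2.imwrite("pics/t3.png",b)
for s,c,m in blobs(red(b),5): print(s,c)
z=lambda im,x,y,w,h:cv2.resize(im[y:y+h,x:x+w],None,fx=4,fy=4,interpolation=cv2.INTER_CUBIC)
cv2.imwrite("pics/m3.png",np.vstack([z(a,240,215,190,75),z(b,215,240,190,75)]))
E
```

```text
time: 9.33
ee_pos: [0.5183, -0.0267, 0.1534]
tcp_rot: [176.4, -0.5, -177.0]
wrist_force: [-0.2, 1.0, -0.5]
opening: 0.0002
grasp_force: 0.0
t 9.33 tcp board [ 0.0189 -0.1873  0.1534] rpy [ 176.35   -0.52 -177.04] F board [-0.14  0.97 -0.53] open 0.0002 turn -180.35
  to [0.018, -0.187, 0.067] tool shift [ 0.0001 -0.0052  0.0863]
[326, 264, 19, 3, 26] [334.4, 265.2]
[332, 264, 41, 27, 189] [360.1, 279.8]
```

View pics/m3.png

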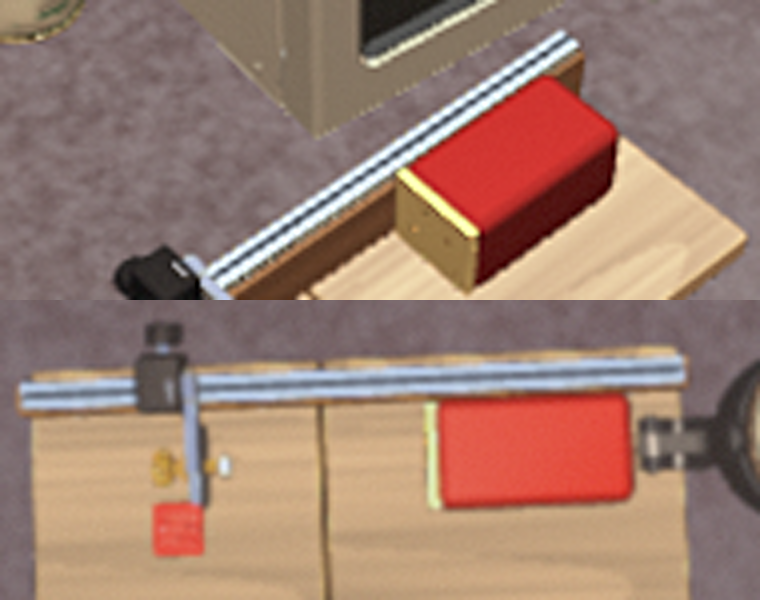

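The cheese lies flat along the fence: the cut-face edge is at crop x≈427 and the finger is behind its rear end. I'll lower the tool and push towards +y.

```bash
python3 -m pendant '0 -0.003 0.04 0 0;0 -0.005 0.083 0 0;0 -0.005 0.083 0 0;0 -0.005 0.083 0 0' 30
python3 -m pendant '0 0.012 0 0 0;0 0.022 0 0 0;0 0.03 0 0 0;0 0.038 0 0 0;0 0.046 0 0 0'
python3 - <<'E'
from h import *
st([.018,-.058,.070])
E
```

```text
time: 9.77
ee_pos: [0.5147, -0.024, 0.0704]
tcp_rot: [176.3, -0.7, -176.8]
wrist_force: [-0.6, -1.6, 1.0]
opening: 0.0001
grasp_force: 0.0
time: 10.18
ee_pos: [0.515, 0.0215, 0.076]
tcp_rot: [176.4, -0.3, -176.9]
wrist_force: [-0.3, -5.6, 5.1]
opening: -0.0002
grasp_force: 2.6
t 10.18 tcp board [ 0.0184 -0.139   0.076 ] rpy [ 176.42   -0.32 -176.88] F board [-0.63 -5.6   5.1 ] open -0.0002 turn -180.19
  to [0.018, -0.058, 0.07] tool shift [0.0007 0.0804 0.011 ]
```

```bash
python3 -m pendant '0 0.008 0.0005 0 0;0 0.016 0.001 0 0;0 0.024 0.0015 0 0;0 0.032 0.002 0 0;0 0.04 0.0026 0 0'
python3 -m pendant '0 0.006 0.0004 0 0;0 0.012 0.0008 0 0;0 0.018 0.0012 0 0;0 0.024 0.0016 0 0;0 0.028 0.002 0 0'
python3 - <<'E'
from h import *
st([.018,-.058,.075])
E
```

```text
time: 10.6
ee_pos: [0.5119, 0.0616, 0.0741]
tcp_rot: [176.4, -0.5, -176.9]
wrist_force: [-0.3, -5.1, 2.4]
opening: -0.0002
grasp_force: 2.3
time: 11.02
ee_pos: [0.5104, 0.0895, 0.0739]
tcp_rot: [176.3, -0.5, -176.9]
wrist_force: [0.1, -4.5, 4.4]
opening: -0.0001
grasp_force: 2.3
t 11.02 tcp board [ 0.0177 -0.0708  0.0739] rpy [ 176.35   -0.49 -176.89] F board [-0.13 -4.54  4.4 ] open -0.0001 turn -180.2
  to [0.018, -0.058, 0.075] tool shift [-0.0002  0.0128 -0.0003]
```

```bash
python3 -m pendant '0 0.002 0.0001 0 0;0 0.004 0.0003 0 0;0 0.006 0.0004 0 0;0 0.008 0.0005 0 0;0 0.009 0.0006 0 0'
python3 -c "
from h import *
st([.018,-.058,.075])"
python3 -m pendant '0 0.001 0 0 0'
python3 -m pendant '0 0.001 0 0 0'
```

```text
time: 11.43
ee_pos: [0.5099, 0.098, 0.0739]
tcp_rot: [176.4, -0.5, -176.9]
wrist_force: [0.4, -3.8, 2.3]
opening: 0.0
grasp_force: 2.2
t 11.43 tcp board [ 0.0178 -0.0623  0.0739] rpy [ 176.35   -0.48 -176.9 ] F board [ 0.2  -3.78  2.26] open 0.0000 turn -180.21
  to [0.018, -0.058, 0.075] tool shift [-0.0002  0.0044 -0.0008]
time: 11.52
ee_pos: [0.5099, 0.099, 0.0739]
tcp_rot: [176.4, -0.5, -176.9]
wrist_force: [0.2, -3.8, 2.2]
opening: -0.0
grasp_force: 1.8
time: 11.6
ee_pos: [0.5098, 0.1, 0.0739]
tcp_rot: [176.3, -0.5, -176.9]
wrist_force: [-0.8, -4.2, 1.4]
opening: -0.0
grasp_force: 1.7
```

```bash
for i in 1 ; do python3 -m pendant '0 0.0005 0 0 0'|grep -E "pos|wrist"; python3 -m pendant '0 0.0005 0 0 0'|grep -E "pos|wrist"; python3 -m pendant '0 0.0005 0 0 0'|grep -E "pos|wrist"; done
```

```text
ee_pos: [0.5097, 0.1005, 0.0739]
wrist_force: [-0.9, -3.4, 1.5]
ee_pos: [0.5097, 0.101, 0.074]
wrist_force: [0.5, -3.7, 0.8]
ee_pos: [0.5097, 0.1015, 0.074]
wrist_force: [-0.7, -2.6, -0.8]
```

```bash
python3 -m pendant '0 0.0005 0 0 0'|grep -E "pos|wrist"; python3 -m pendant '0 0.0005 0 0 0'|grep -E "pos|wrist"; python3 -m pendant '0 0.0005 0 0 0'|grep -E "pos|wrist"; python3 -m pendant '0 0.0005 0 0 0'|grep -E "pos|wrist"
```

```text
ee_pos: [0.5096, 0.102, 0.074]
wrist_force: [0.4, -2.5, -0.2]
ee_pos: [0.5096, 0.1025, 0.074]
wrist_force: [0.5, -1.7, -1.6]
ee_pos: [0.5096, 0.103, 0.074]
wrist_force: [0.5, -0.9, -1.4]
ee_pos: [0.5096, 0.1035, 0.0741]
wrist_force: [-0.5, -2.8, -1.5]
```

```bash
python3 -m pendant '0 0.0005 0 0 0'|grep -E "pos|wrist"; python3 -m pendant '0 0.0005 0 0 0'|grep -E "pos|wrist"; python3 -m pendant '0 0.0005 0 0 0'|grep -E "pos|wrist"; python3 -m pendant '0 0.0005 0 0 0'|grep -E "pos|wrist"
python3 - <<'E'
from h import *
a=bot.camera("scene");b=bot.camera("top");cv2.imwrite("pics/s4.png",a);cv2.imwrite("pics/t4.png",b)
z=lambda im,x,y,w,h:cv2.resize(im[y:y+h,x:x+w],None,fx=6,fy=6,interpolation=cv2.INTER_CUBIC)
cv2.imwrite("pics/m4.png",np.vstack([z(a,255,245,130,45),z(b,235,250,130,45)]))
E
```

```text
ee_pos: [0.5096, 0.104, 0.0742]
wrist_force: [-0.8, -2.8, -1.8]
ee_pos: [0.5096, 0.1045, 0.0742]
wrist_force: [-0.3, -2.2, -1.5]
ee_pos: [0.5096, 0.105, 0.0743]
wrist_force: [-0.7, -1.4, -0.5]
ee_pos: [0.5096, 0.1054, 0.0744]
wrist_force: [-0.2, -1.5, -1.5]
```

View pics/m4.png

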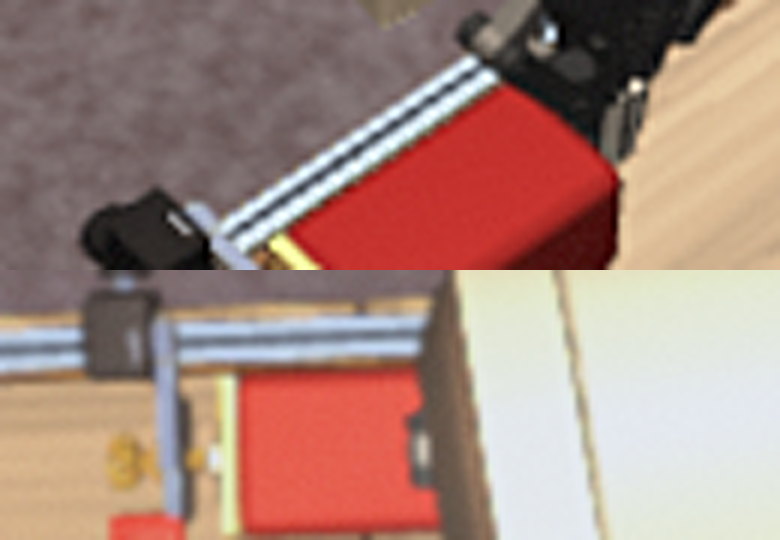

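The nose is at (215,460) and the cut face at (222,460), so they are nearly touching. I'll keep feeling forward.

```bash
python3 -m pendant '0 0.0005 0 0 0'|grep -E "pos|wrist"; python3 -m pendant '0 0.0005 0 0 0'|grep -E "pos|wrist"; python3 -m pendant '0 0.0005 0 0 0'|grep -E "pos|wrist"
```

```text
ee_pos: [0.5096, 0.1058, 0.0745]
wrist_force: [1.5, -3.6, -0.8]
ee_pos: [0.5096, 0.106, 0.0745]
wrist_force: [-0.2, -6.5, -1.0]
ee_pos: [0.5096, 0.1061, 0.0745]
wrist_force: [1.3, -8.4, -0.4]
```

```bash
python3 -m pendant '0 0.0004 0 0 0'|grep -E "pos|wrist"; python3 -m pendant '0 0.0004 0 0 0'|grep -E "pos|wrist"
```

```text
ee_pos: [0.5096, 0.1063, 0.0746]
wrist_force: [0.4, -10.4, 0.0]
ee_pos: [0.5096, 0.1064, 0.0746]
wrist_force: [1.0, -12.1, 0.2]
```

```bash
python3 -m pendant '0 0.0002 0 0 0;0 0.0002 0 0 0;0 0.0002 0 0 0'|grep -E "pos|wrist"; python3 -m pendant '0 0 0 0 0;0 0 0 0 0;0 0 0 0 0'|grep -E "pos|wrist"
```

```text
ee_pos: [0.5096, 0.1064, 0.0746]
wrist_force: [0.8, -11.6, -0.8]
ee_pos: [0.5096, 0.1063, 0.0746]
wrist_force: [0.2, -11.6, 1.0]
```

```bash
python3 -m pendant '0 0.0003 0 0 0;0 0.0003 0 0 0;0 0.0003 0 0 0;0 0.0003 0 0 0;0 0.0003 0 0 0'|grep -E "pos|wrist"; python3 -m pendant '0 0 0 0 0;0 0 0 0 0;0 0 0 0 0;0 0 0 0 0;0 0 0 0 0'|grep -E "time|pos|wrist"; python3 -m pendant '0 0 0 0 0;0 0 0 0 0;0 0 0 0 0;0 0 0 0 0;0 0 0 0 0'|grep -E "pos|wrist"; python3 -m pendant '0 0 0 0 0;0 0 0 0 0;0 0 0 0 0'|grep -E "time|pos|wrist"
```

```text
ee_pos: [0.5096, 0.1065, 0.0746]
wrist_force: [1.2, -12.7, 0.1]
time: 14.37
ee_pos: [0.5096, 0.1065, 0.0746]
wrist_force: [0.7, -12.3, -1.1]
ee_pos: [0.5096, 0.1065, 0.0746]
wrist_force: [1.0, -13.0, -0.4]
time: 15.03
ee_pos: [0.5096, 0.1065, 0.0746]
wrist_force: [0.1, -13.6, 0.5]
```

Held for over 1 s at about 13 N. Now I'll back away slowly, then lift clear and check.

```bash
python3 -m pendant '0 -0.001 0 0 0;0 -0.003 0 0 0;0 -0.01 -0.0006 0 0;0 -0.025 -0.0016 0 0;0 -0.04 -0.0025 0 0'|grep -E "pos|wrist"
python3 -m pendant '0 0 -0.03 0 0;0 0 -0.07 0 0;0 0 -0.1 0 0;0.03 -0.04 -0.1 0 0;0.06 -0.08 -0.1 0 0'|grep -E "pos|wrist"
python3 -m pendant '0.04 -0.08 0 0 0;0.08 -0.12 0 0 0;0.08 -0.12 0 0 0;0.08 -0.12 0 0 0'|grep -E "time|pos|wrist"
python3 - <<'E'
from h import *
a=bot.camera("scene");b=bot.camera("top");p=cv2.imread("pics/t3.png");p0=cv2.imread("pics/s2.png")
z=lambda im,x,y,w,h:cv2.resize(im[y:y+h,x:x+w],None,fx=5,fy=5,interpolation=cv2.INTER_CUBIC)
cv2.imwrite("pics/m5.png",np.vstack([z(a,240,225,150,60),z(b,220,250,150,48)]))
d=lambda im,x,y,w,h:cv2.cvtColor(im[y:y+h,x:x+w],6).astype(np.float32)
for n,A,Bq,r in [("carriage top",p,b,(240,245,24,22)),("carriage scene",p0,a,(262,270,30,25)),("tab",p,b,(250,288,22,14)),("garlic",p,b,(215,160,32,32)),("mill",p,b,(130,180,60,50))]: print(n,cv2.phaseCorrelate(d(A,*r),d(Bq,*r)))
E
```

```text
ee_pos: [0.5117, 0.068, 0.0748]
wrist_force: [-0.5, -0.5, 0.9]
ee_pos: [0.4676, -0.0072, 0.1728]
wrist_force: [-0.5, -1.4, -0.6]
time: 16.2
ee_pos: [0.3908, -0.1336, 0.1638]
wrist_force: [0.2, 0.3, 0.5]
carriage top ((0.0666619164612463, 0.09365130700118662), 0.9954242321352164)
carriage scene ((-0.06423445014997142, 0.4364543649260124), 0.9939981899261474)
tab ((-0.09883655700286553, 0.5924848994654113), 1.0187442627218035)
garlic ((0.016518681331941565, -0.06451929618089736), 0.958246748894453)
mill ((0.027107612542536685, -0.062996727140888), 0.9860905052820842)
```

View pics/m5.png

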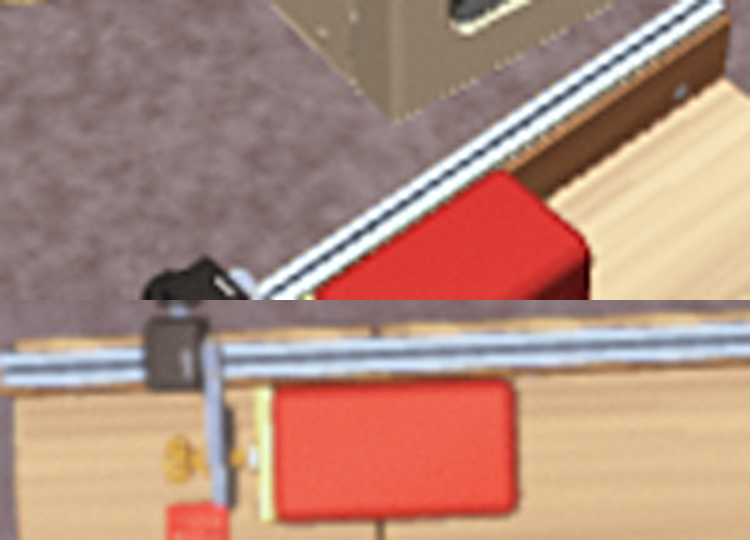

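The cheese is touching the nose and the carriage hasn't moved. I'll check its yaw against the fence more exactly.

Run:
```python
from h import *
b=np.mean([bot.camera("top").astype(float) for _ in range(2)],0)
h=b[...,2]-b[...,1] # redness
def edge(cols,lo,hi,f,thr=None):
    out=[]
    for c in cols:
        s=f[lo:hi,c].astype(float);g=np.diff(s);yield c,lo+0.5+(np.abs(g)*np.arange(len(g))).sum()/np.abs(g).sum()
def line(name,pts,z):
    P=np.array([B.T@(onz("top",p,z)-O) for p in pts]);k=np.polyfit(P[:,1],P[:,0],1);r=P[:,0]-np.polyval(k,P[:,1])
    print(name,"slope deg",np.degrees(np.arctan(k[0])).round(2),"x at ends",np.polyval(k,[P[:,1].min(),P[:,1].max()]).round(4),"y",P[:,1].min().round(3),P[:,1].max().round(3),"rms",r.std().round(4))
cols=range(278,320)
for nm,lo,hi in (("back",261,272),("front",285,299)): line(nm,list(edge(cols,lo,hi,h)),.077)
sat=cv2.cvtColor(b.astype(np.uint8),cv2.COLOR_BGR2HSV)[...,1].astype(float)
line("board front",list(edge(range(235,380),315,332,sat)),.022)
# rail: bluish-white centroid
w=np.clip(b[...,0]-b[...,2]+20,0,None)*(b.mean(2)>150)
pts=[(c,245+(w[245:275,c]*np.arange(30)).sum()/w[245:275,c].sum()) for c in list(range(225,244))+list(range(272,384))]
line("rail",pts,.07)
```

```text
back slope deg 0.74 x at ends [0.0481 0.0492] y -0.032 0.054 rms 0.0002
front slope deg 0.76 x at ends [-0.0092 -0.0081] y -0.03 0.056 rms 0.0003
board front slope deg 0.87 x at ends [-0.0791 -0.0743] y -0.16 0.156 rms 0.0008
rail slope deg 0.08 x at ends [0.0589 0.0594] y -0.17 0.166 rms 0.0005
```

Run:
```python
from h import *
def run(b,c0,c1):
    h=b[...,2].astype(float)-b[...,1]
    for lo,hi in ((260,273),(285,299)):
        P=[]
        for c in range(c0,c1):
            g=np.abs(np.diff(h[lo:hi,c]));P.append(B.T@(onz("top",(c,lo+.5+(g*np.arange(len(g))).sum()/g.sum()),.077)-O))
        P=np.array(P);k=np.polyfit(P[:,1],P[:,0],1);print(np.degrees(k[0]).round(2),P[:,0].mean().round(4))
run(cv2.imread("pics/t3.png"),330,368); run(bot.camera("top"),280,318)
```

```text
0.62 0.048
0.25 -0.0086
0.69 0.0488
0.83 -0.0084
```

```bash
python3 -c "
from workcell import bot
print(bot.job_done())"
```

```text
the job is handed in; nothing more can be done
None
```

I handed the job in at about 17 s on the robot's clock: the flag is down, the cheese lies along the fence against the nose after a hold of over 1 s at about 13 N total push (roughly 10 N on the nose), and the images show no movement of the stop, garlic or mill (the lemon was not re-checked).

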